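Slide the tank cover out over the riser's edge for pick-up

TASK

A colleague across the table wants to pick up the flat rectangular tank cover with gloved fingers: push it with your fingertips along the low wooden riser, towards the side away from the robot, until 4 cm of it sticks out over that far edge, square to the edge, and leave it lying there. Only slide it, never lift, tip or pinch it, and leave the round lid, the jar and everything else where they are.

Things in the scene. Friction and masses are not known exactly. Their poses are not given: they have to be found in the camera images.
- panel: The rectangular tank cover: a flat grey plastic plate with a row of dark slots drawn in its middle, 120 mm (its x) by 140 mm (its y), 6 mm thick, about 90 to 180 g, loose, lying flat on the riser with its origin at the centre of its underside. Its x axis points roughly towards the riser's far edge, at first up to 15 degrees askew. It slides with ordinary friction under a light push and stays where it is left; nothing but friction holds it.
- panel_front (a point): Middle of the cover's leading edge (the edge away from the robot), 60 mm along the cover's x from its centre, at half thickness. Same axes as the cover.
- riser: Low plywood riser, fixed to the table: flat smooth top 300 mm (its x, away from the robot) by 560 mm (its y), top 60 mm above the table, without rims. Origin at the centre of its footprint at table height; turned up to 15 degrees about the vertical.
- riser_edge (a point): Middle of the top of the riser's far edge, the long edge away from the robot; 150 mm along the riser's x from its centre. x points straight out over the edge away from the robot, y along the edge, z up. The overhang is how far panel_front lies along this x.
- round_lid: Round grey plastic lid with slots, 90 mm across, 6 mm thick, lying loose on the riser; to be left alone. Origin at the centre of its underside.
- feed_jar: Small glass jar with a white cap, 46 mm across, 50 mm tall, standing loose on the riser; to be left alone. The cover, lid and jar lie in a row along the riser, in any order. Origin at the centre of its underside.
- drink_bottle: Clear bottle with a blue label, 64 mm across, 190 mm tall, standing loose on the table to the robot's right; to be left alone. Origin under its centre.
- specimen_box: Open cardboard box 90 x 120 x 40 mm, loose on the table to the left; to be left alone. Origin under its centre.
- tape: Roll of clear tape lying flat, 90 mm across, 22 mm tall, loose on the table to the left; to be left alone. Origin under its centre.
- cup: White mug, 72 mm across, 85 mm tall, loose on the table to the right; to be left alone. Origin under its centre.
- tweezers: Steel tweezers, about 145 mm long and 6 mm high, loose on the table to the right of the riser; to be left alone. Origin near the middle of their underside.

How it is judged (in metres and radians):
At the end, for the whole second after the job is handed in: The rectangular cover lies flat and still on the riser, its leading edge 30 to 50 mm beyond the riser's far edge and square to it within 0.12 rad (7 degrees), its whole width over the riser's length (to within 10 mm), the robot clear (x of panel_front in the frame of riser_edge between 0.03 and 0.05 m and angle between the x axis of panel and the x axis of riser_edge, either way round below 0.12 rad and y of panel in the frame of riser_edge between -0.22 and 0.22 m and z of panel in the frame of riser_edge between -0.004 and 0.004 m and angle between panel's own z axis and vertical below 0.05 rad and linear speed of panel below 0.01 m/s and angular speed of panel below 0.05 rad/s); the robot touches nothing.
It fails at once if the cover is lifted or carried (more than 12 mm above the riser's top) (z of panel in the frame of riser_edge above 0.012 m).
It fails at once if the cover is tipped by more than 0.15 rad (angle between panel's own z axis and vertical above 0.15 rad).
It fails at once if the cover falls off the riser (z of panel in the frame of riser_edge below -0.02 m).
It fails at once if another thing (lid, jar, bottle, box, tape, mug or tweezers) is moved by more than 15 mm (distance of any of round_lid, feed_jar, drink_bottle, specimen_box, tape, cup, tweezers from where it was at the start of the episode above 0.015 m).
It also fails if it takes over 45 s, if anything falls off the work surface, if the arm or the gripper's body presses on something with over 40 N, if the wrist force passes 120 N, or if a joint passes its speed limit or range.

ROBOT

A 6-joint arm with a two-finger parallel gripper is mounted at the origin on the work surface. World frame = base frame: x ahead of the robot, y to its left, z up, the work surface at z = 0. Lengths are in mm, angles in rad, forces in N, time in s.
With the tool pointing down it reaches from about 300 to 775 mm from the base axis. Payload 14.6 kg.
Tool frame: the origin (TCP) lies on the centre line of the jaws, within the pads' length; the fingertips stand 19 mm ahead of it and the grasp point (between the pads) is the TCP (bot.tip_reach is the distance from the TCP to the fingertips, in mm); y points along the fingers, x is the direction in which the jaws open and shut, and the axes are right-handed (so a half turn about y gives the same grasp; the last joint's range is limited). The gripper opens to 85 mm and grips with 20 to 120 N. Pads are 22 mm wide; open, the fingers measure 114 mm over their backs; the gripper's body (76 mm by 85 mm) begins 54 mm behind the grasp point. The pads swing forward as they close: fully open they stand 13 mm farther back than shut.
Start: joints at [1.223, 0.3, 1.521, -0, 1.321, -0.067], TCP at [152.416, 528.45, 250.281] pointing down, gripper open.
Joint ranges: [-3.03, 3.03], [-0.79, 2.21], [0.23, 2.52], [-1.04, 4.18], [0, 3.07], [-2.55, 2.55]. Speed limits (rad/s): [2.22, 2.22, 2.57, 3.14, 3.14, 3.14].

INTERFACE

Orientations are given as a unit quaternion [w, x, y, z].
In Python, from rig import bot gives the robot as it stands. Calls block until the motion is done:
- bot.move_to(position, orientation): joint-space move of the TCP to a pose.
- bot.servo_line(position, attitude=None, speed=150, until_force=None): straight line of the TCP; attitude=None keeps the orientation; speed is the mean speed in mm/s. With until_force (N) it stops when the force on the tool has changed by that much, and returns True; else False.
- bot.move_joints(angles): joint-space move.
- bot.move_gripper(opening, grip_force=None): finger opening in mm; grip_force is the grip in N (None keeps the last); returns when the fingers have stopped.
- bot.dwell(seconds).
- bot.ik(position, orientation): joint angles nearest the present ones, or None.
- bot.read_state(): the state.
- bot.read_camera(name): name is "side" or "top" or "wrist"; returns a dict with "image" (480x640x3 uint8, blue, green, red), "depth" (480x640 float32, mm along the optical axis (not along the pixel's ray), 0 where there is no reading), "fovy" (degrees; the focal length in pixels is half the picture's height over the tangent of half this angle, whatever the lens; pixels are square), "cx", "cy" (the principal point, pixels), "eye" and "attitude" of the camera in the world; the wrist camera has in their place "mount" (4x4, takes a point from camera to tool coordinates, whose origin is the TCP and whose axes are the tool frame's). Camera axes: x right, y down, z forward; pixel columns grow to the right and rows downward; lengths in mm; the calibration is good to about 2 mm. A picture is of the moment at which its call begins: read the wrist's pose just before it.
A pose or a line that the arm cannot do raises bot.MotionError and nothing moves.
- bot.finish_job(): hands the job in, once; it reports no verdict.
The state is a dict: "clock": time; "joint_positions": joint angles; "qvel": joint speeds; "effort": joint torques, N m; "ee_pos": TCP position; "tool_rot": TCP orientation; "ft_force": force on the tool from outside, world axes, zero at the start; "moment": the same for the moment, N m; "grip_width": finger opening in mm.
Only numpy, scipy, OpenCV 4.12 (cv2) and the standard library are available. Lean on these libraries where they do the work, as an engineer would, in place of code of your own. Each camera call takes 0.05 s, during which the arm holds its last target. There are 200 camera calls.

## Working session

There is one attempt and no reset: what is moved stays moved. The work goes in short steps, each a Python script; the robot and the scene stay as the last script left them, time stands still between calls to the robot, and variables do not carry over. Pictures are saved under pics/ and viewed, about 8 in all and at most 12, crops included, and the job is handed in when it is done.

```bash
mkdir -p pics; ls; cat > h.py <<'E'
import numpy as np, cv2
from rig import bot
from scipy.spatial.transform import Rotation as R
def rot(q): return R.from_quat([q[1],q[2],q[3],q[0]])
def cloud(c):
    d=c["depth"]; f=240/np.tan(np.radians(c["fovy"])/2)
    v,u=np.mgrid[:480,:640]
    P=np.stack([(u-c["cx"])*d/f,(v-c["cy"])*d/f,d],-1)
    W=P@rot(c["attitude"]).as_matrix().T+np.array(c["eye"])
    W[d<=0]=np.nan
    return W
E
python3 - <<'E'
from h import *
for n in("top","side"):
    c=bot.read_camera(n); cv2.imwrite(f"pics/{n}0.png",c["image"]); np.savez(f"{n}0.npz",W=cloud(c),im=c["image"])
    print(n,c["eye"],c["attitude"],c["fovy"],c["cx"],c["cy"])
print(bot.read_state())
E
```

```text
pics
top [ 207.67933214   11.91464128 1502.60575318] [-0.07639877  0.72605688 -0.67917556  0.07566501] 49.82087493657589 326.9131471347394 230.45381076170816
side [ -90.5422174  -575.85372222  953.67736248] [-0.34246674  0.8542813  -0.35968197  0.15345643] 51.742228922890554 321.3399113111734 231.74220585360632
{'clock': 0.1, 'joint_positions': array([ 1.22340342e+00,  3.00392296e-01,  1.52153875e+00, -6.82121414e-06,
        1.32068583e+00, -6.66016949e-02]), 'qvel': array([-0.00041821, -0.00158042, -0.00219771,  0.00220991,  0.00217162,
       -0.00081703]), 'effort': array([ 1.22812606e-03, -5.44379747e+01, -3.62378490e+01, -6.58056479e-05,
        2.97572995e-03,  4.58853060e-05]), 'ee_pos': array([152.35255197, 528.27524987, 249.78243675]), 'tool_rot': array([-0.56484742,  0.56524726,  0.42481142, -0.4254153 ]), 'ft_force': array([-0.54883821,  0.61670129, -0.73573082]), 'moment': array([ 0.01891515, -0.02167855,  0.0026829 ]), 'grip_width': 85.2832056376606}
```

View pics/top0.png

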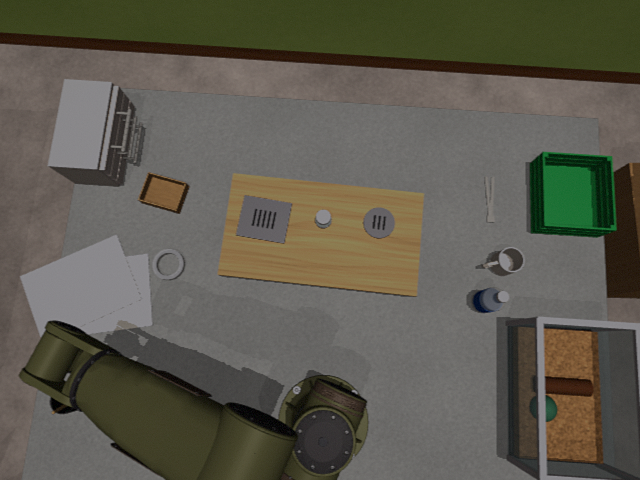

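The top view shows the riser spanning (220-424, 173-296), with the cover at (265,220), the jar at (323,218) and the lid at (379,222). The far edge is at the top.

```bash
cat >> h.py <<'E'
def planar(c,mask,z):
    """min-area rect of mask, pixel rays intersected with plane z"""
    f=240/np.tan(np.radians(c["fovy"])/2)
    v,u=np.nonzero(mask)
    D=np.stack([(u-c["cx"])/f,(v-c["cy"])/f,np.ones(len(u))],-1)@rot(c["attitude"]).as_matrix().T
    e=np.array(c["eye"]); t=(z-e[2])/D[:,2]
    return (e+D*t[:,None])[:,:2]
def blob(m,seed):
    n,l=cv2.connectedComponents(m.astype(np.uint8)); return l==l[seed[1],seed[0]]
def rect(p):
    (cx,cy),(w,h),a=cv2.minAreaRect(p.astype(np.float32)); 
    # x axis nearest to world x
    k=np.radians(a); s=[(k+i*np.pi/2) for i in range(-4,5)]
    i=int(np.argmin(np.abs(s))); yaw=s[i]; dims=(w,h) if i%2==0 else (h,w)
    return np.array([cx,cy]),yaw,dims
def scene(pseed=(250,215)):
    c=bot.read_camera("top"); W=cloud(c); im=c["image"].astype(int)
    sat=im.max(-1)-im.min(-1)
    r=np.zeros((480,640),bool); r[165:305,205:435]=1
    wood=blob((sat>50)&r,(300,260)); 
    hull=cv2.convexHull(np.argwhere(wood)[:,::-1].astype(np.int32)); m=np.zeros((480,640),np.uint8); cv2.fillConvexPoly(m,hull,1)
    R_=rect(planar(c,m,60))
    pm=(sat<40)&r
    return c,W,im,sat,m,R_
E
python3 - <<'E'
from h import *
c,W,im,sat,m,R_=scene()
print("riser",R_, np.degrees(R_[1]))
pm=blob((sat<40)&(m>0),(245,220)); print(pm.sum()); P=rect(planar(c,pm,66)); print("panel",P,np.degrees(P[1]))
for n,s,z in(("jar",(323,215),110),("lid",(370,210),66)):
    b=blob((sat<40)&(m>0),s); q=planar(c,b,z); print(n,b.sum(),q.mean(0),np.ptp(q,axis=0), np.nanmedian(W[b],0))
print("z wood",np.nanmedian(W[(m>0)&(sat>50)][:,2]),"panel",np.nanmedian(W[pm][:,2]))
print(rot(bot.read_state()["tool_rot"]).as_matrix().round(2))
v=cv2.resize(c["image"][160:305,200:440],(800,483),interpolation=cv2.INTER_CUBIC); print(W[240,240],W[220,360])
E
```

```text
riser (array([515.49420166,  36.93911743]), np.float64(-0.04159484780151157), (302.6452941894531, 560.0731811523438)) -2.383209228515624
2034
panel (array([544.05456543, 206.52732849]), np.float64(-0.10383731669246199), (120.79708862304688, 141.19284057617188)) -5.9494400024414045
jar 262 [545.2142375   36.81143621] [54.25881992 45.40353165] [546.0996557   36.95221384 108.96676639]
lid 786 [ 555.50532133 -121.86854456] [91.67987887 89.45491217] [ 555.040295   -121.66090187   67.18660327]
z wood 60.91884747728034 panel 66.81609192095857
[[ 0.28 -0.   -0.96]
 [ 0.96 -0.    0.28]
 [-0.   -1.    0.  ]]
[479.60482265 269.40993376  55.88187739] [559.33936148 -68.59212499  63.70598229]
```

```bash
cat >> h.py <<'E'
YAW=-0.0416; U=np.array([np.cos(YAW),np.sin(YAW),0]); N=np.array([-U[1],U[0],0]); EDGE=np.array([515.5,36.9,60])+150*U
M=np.column_stack([N,[0,0,-1],np.cross(N,[0,0,-1])])
q=R.from_matrix(M).as_quat(); Q=[q[3],q[0],q[1],q[2]]
def w(x,y,z): return EDGE*[1,1,0]+x*U+y*N+[0,0,z]
def e(p): d=np.asarray(p)-EDGE; return np.array([d@U,d@N,d[2]+60])
E
python3 - <<'E'
from h import *
print(bot.tip_reach, e([544,206.5,60]), e([484.3,212.7,60]))
x,y,_=e([484.3,212.7,60]); x-=45
y=(y+e([544,206.5,60])[1])/2
bot.move_to(w(x,y,150),Q)
bot.servo_line(w(x,y,100),speed=100)
f0=bot.read_state()["ft_force"]
hit=bot.servo_line(w(x,y,60),speed=20,until_force=6)
s=bot.read_state(); print(hit,s["ee_pos"],e(s["ee_pos"]),s["ft_force"]-f0,s["clock"],s["grip_width"])
c=bot.read_camera("side"); cv2.imwrite("pics/side1.png",c["image"])
E
```

```text
19.0 [-128.57798215  170.63852775   60.        ] [-188.48417799  174.35036003   60.        ]
True [439.28258506 212.71909644  65.8367295 ] [-233.46344006  172.49725559   65.8367295 ] [-3.71733715 -1.81375676  9.01260663] 3.9333 85.73869398459021
```

View pics/side1.png

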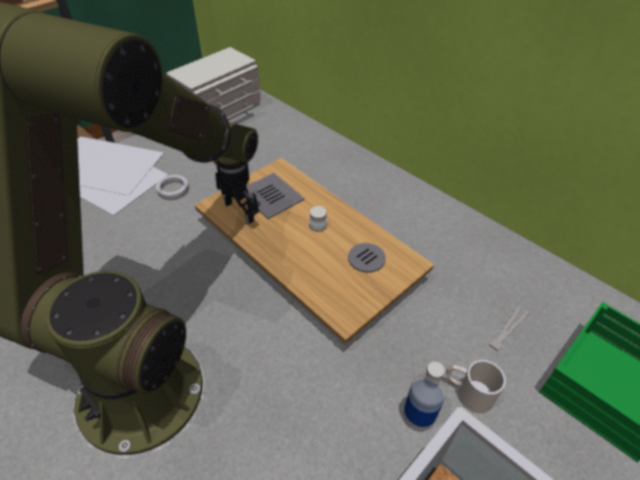

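The fingers touched down at TCP z 65.8, so the tips sit at about 60 mm. That matches the riser top. The side view shows the fingers behind the cover (near 245,210), with the cover at (275,193). Next is a partial push.

```bash
cat >> h.py <<'E'
def push(xt,y,speed=40):
    x0=e(bot.read_state()["ee_pos"])[0]
    bot.servo_line(w(xt,y,68),speed=speed); bot.dwell(.2)
    s=bot.read_state(); print("pushed",e(s["ee_pos"]),s["ft_force"],s["clock"])
    bot.servo_line(w(xt-40,y,68),speed=60)
    bot.servo_line(w(xt-110,y,190),speed=150)
def look(name):
    c,W,im,sat,m,R_=scene()
    f=240/np.tan(np.radians(c["fovy"])/2)
    p=(rot(c["attitude"]).inv().apply(w(-20,172,66)-c["eye"])); uv=p[:2]/p[2]*f+[c["cx"],c["cy"]]
    cv2.imwrite(f"pics/{name}.png",cv2.resize(c["image"][120:360,140:460],(800,600),interpolation=cv2.INTER_CUBIC))
    np.savez(name,W=W,sat=sat); print(uv,"riser",R_)
    return c,W,im,sat
E
python3 - <<'E'
from h import *
x,y,_=e(bot.read_state()["ee_pos"])
bot.servo_line(w(x,y,68),speed=20)
push(-106,y)
look("p1")
E
```

```text
pushed [-106.00632194  172.51423647   68.01233577] [-0.30044303  0.13859703  0.09986733] 7.8
[268.20121592 182.51059188] riser (array([513.1661377 , -18.73526001]), np.float64(-0.041957703500034915), (302.6799011230469, 448.7749938964844))
```

View pics/p1.png

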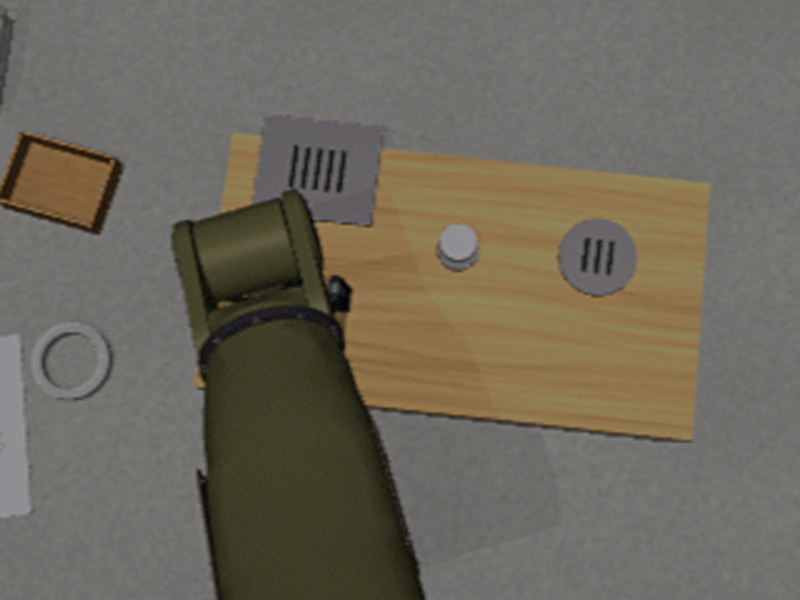

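The cover's front edge, (265,117) to (383,128) in the crop, now sticks out past the far edge, and the lid and jar have not moved. Next I measure the overhang.

```bash
cat >> h.py <<'E'
def measure(c,W,sat):
    f=240/np.tan(np.radians(c["fovy"])/2)
    m=(sat<40)&(np.abs(W[...,2]-66.5)<8)&(np.abs((W-EDGE)@N-172)<95)&((W-EDGE)@U>-130)
    n,l,st,_=cv2.connectedComponentsWithStats(m.astype(np.uint8)); m=l==1+np.argmax(st[1:,4])
    m=cv2.morphologyEx(m.astype(np.uint8),cv2.MORPH_CLOSE,np.ones((3,3)))>0
    p=planar(c,m,66); r=rect(p)
    q=np.stack([(p-EDGE[:2])@U[:2],(p-EDGE[:2])@N[:2]],-1)
    # front edge line: max x per y bin
    b=np.round(q[:,1]/4); ys=np.unique(b); xs=np.array([q[b==k,0].max() for k in ys]); ok=np.abs(ys*4-np.median(ys*4))<55
    L=np.polyfit(ys[ok]*4,xs[ok],1)
    print("rect",r,"yaw rel",r[1]-YAW,"front fit: tilt",-L[0],"x mid",np.polyval(L,172)," y range",q[:,1].min(),q[:,1].max(),"x",q[:,0].min(),"z",np.nanmedian(W[m][:,2]))
E
python3 - <<'E'
from h import *
c,W,im,sat=look("p1b"); measure(c,W,sat)
# unit check of the riser's far edge in the same picture (right-hand part)
for s in (-200,-100,0,60):
    f=240/np.tan(np.radians(c["fovy"])/2)
    a=[]
    for t in np.arange(-20,20,.5):
        p=rot(c["attitude"]).inv().apply(w(t,s,60)-c["eye"]); u,v=p[:2]/p[2]*f+[c["cx"],c["cy"]]; a.append(sat[int(round(v)),int(round(u))]>50)
    print(s,np.arange(-20,20,.5)[np.nonzero(a)[0].max()])
E
```

```text
[268.20121592 182.51059188] riser (array([513.20599365, -18.75465393]), np.float64(-0.04156808303255621), (302.58770751953125, 448.7698669433594))
rect (array([636.61999512, 206.80126953]), np.float64(-0.038576154705906696), (121.5543441772461, 141.181884765625)) yaw rel 0.0030238452940933025 front fit: tilt 0.007355106956306986 x mid 23.21266246003806  y range 104.0748326887107 245.5507560153467 x -96.81683981934415 z 67.05261450713579
-200 -2.0
-100 -0.5
0 0.5
60 0.0
```

The cover is square to 0.005 rad and overhangs by about 23 mm. It needs 17 mm more.

```bash
python3 - <<'E'
from h import *
y=174
bot.servo_line(w(-146,y,68),speed=120)
push(-89,y,30)
bot.move_to(w(-240,y-0,320),Q)
c,W,im,sat=look("p2"); measure(c,W,sat); print(bot.read_state()["clock"])
c=bot.read_camera("side"); cv2.imwrite("pics/side2.png",c["image"][100:340,160:480])
E
```

```text
pushed [-89.03758656 174.0134453   67.98852122] [-0.38304872  0.81709063 -0.76574173] 13.3833
[268.20121592 182.51059188] riser (array([513.88861084,  -1.595047  ]), np.float64(-0.04159484780151157), (302.6488952636719, 483.11419677734375))
rect (array([653.70019531, 206.19137573]), np.float64(-0.04207181995274478), (120.95462799072266, 141.35304260253906)) yaw rel -0.00047181995274478417 front fit: tilt -0.003431736838050417 x mid 40.07238857003848  y range 104.22071113288908 245.5507560153467 x -79.43650017102897 z 67.19354784032396
15.95
```

View pics/p2.png

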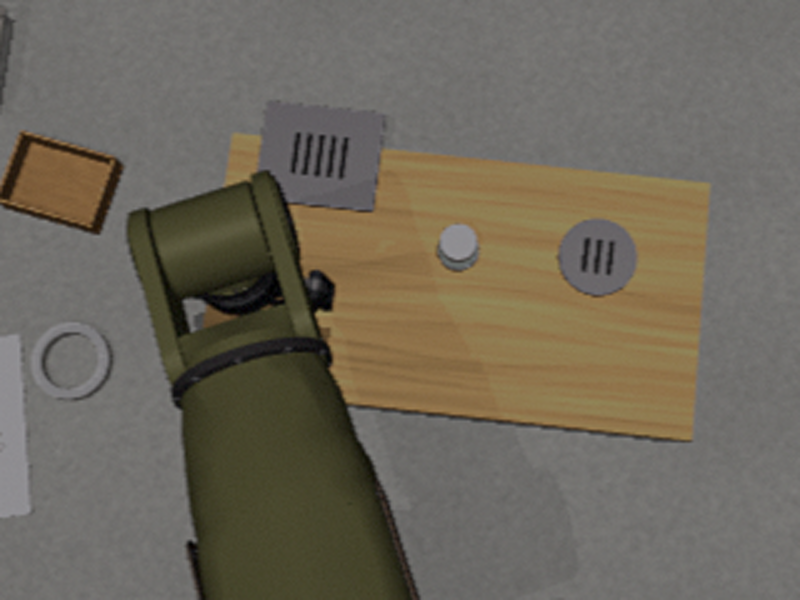

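View pics/side2.png

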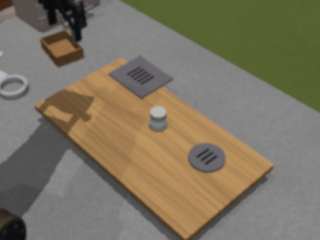

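Both views show the cover square and flat, sticking out past the far edge (top crop, front edge (267,101) to (384,112)). The robot is well clear, and the jar (458,247) and lid (597,257) are unmoved.

```bash
python3 -c "
from h import *
bot.finish_job(); print(bot.read_state()['clock'])"
```

```text
the job is handed in; nothing more can be done
the job is handed in; nothing more can be done
```

I pushed the tank cover to the far edge with both open fingertips against its rear edge, in two slides of the low riser. I then backed off, raised the arm clear and handed the job in at about 16 s on the robot's clock.

The last checks, from the top camera:

| Check | Measured | Required |
|---|---|---|
| Overhang past the far edge | 40.1 mm | 30 to 50 mm |
| Squareness to the edge | 0.003 rad or less | below 0.12 rad |
| Cover's centre along the edge | about 175 mm from its middle | within 220 mm |
| Height of the cover's top | 67 mm by depth reading | 66 mm nominal |

- **Flatness:** the cover looks flat in both views, and its height agrees within the camera's 2 mm calibration.
- **Other things:** by eye, the lid, jar, box and tape had not moved. The final crops did not include the mug, bottle and tweezers, but the arm never went near them.
- **Disagreements:** no check failed. The riser outline in the later pictures measured too short, because the arm hid part of it. I used the first, unobstructed fit, and the far edge agreed with that to within 2 mm when I rechecked it after the first push.

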